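# Feed a relay through the guarded channel of an insulation test jig

### The arm

A 6-joint arm with a two-finger parallel gripper is mounted at the origin on a cart in front of the work surface, level with it; the furniture and walls round the work are solid. World frame = base frame: x ahead of the robot, y to its left, z up, the work surface at z = 0. Lengths are in mm, angles in rad, forces in N, time in s.
With the tool pointing down it reaches from about 400 to 925 mm from the base axis. Payload 12.5 kg.
Tool frame: the origin (TCP) lies midway between the tips of the shut fingers; the grasp point (between the pads) lies 19 mm behind it; z points along the fingers, y is the line along which they close (so a half turn about z gives the same grasp; the last joint's range is limited). The gripper opens to 95 mm and grips with 3 to 60 N. Pads are 20 mm wide; open, the fingers measure 119 mm over their backs; the gripper's body (75 mm by 180 mm) begins 59 mm behind the grasp point.
Start: joints at [-1.243, 0.491, 1.559, -0, 1.092, -0.106], TCP at [262.725, -567.117, 214.661] pointing down, gripper open.
Joint ranges: [-3.1, 3.1], [-0.84, 2.19], [0.05, 2.79], [-1.13, 4.28], [0.06, 2.93], [-2.69, 2.69]. Speed limits (rad/s): [2.22, 2.22, 2.79, 3.14, 3.14, 3.14].

### API

Orientations are given as a rotation vector (axis times angle).
In Python, from rig import robot gives the robot as it stands.
- The arm moves only by the shell command python3 -m crank FILE [OPENING], which reads ROWS from the file FILE. ROWS is one flat JSON list of numbers that holds 1 to 12 rows one after another, with no inner brackets; each row has 6 numbers: dx, dy, dz in normalised numbers (1 is 500 mm), then a rotation vector rx, ry, rz in a scale on which 1.0 is 4 rad; each row shifts and turns the commanded pose from where the row before left it, along the tool's axes as they then stand; what a row does not reach is not made up. A row lasts 1/12 s, in which the tool goes at most 41.7 mm and 0.125 rad, less where a joint would pass 70% of its speed; a pose out of reach is approached as far as the arm can. OPENING is the finger opening in mm, set as the command begins (- or left out keeps the last). The fingers move at their own pace and stop on an object; the grip force is fixed at half the most. Time passes only in rows, so rows that do not move let the fingers close. It prints the time, the measured TCP pose, the force, the opening and the grip force at its end. A shift or turn number past 1, either way, is cut back to 1. Input that does not fit is refused with a message, and nothing moves.
- robot.get_obs(): the state, without advancing time (a new reading comes with each control period).
- robot.get_image(name): name is "side" or "top"; returns a dict with "color" (384x512x3 uint8, red, green, blue), "range_z" (384x512 float32, mm along the optical axis (not along the pixel's ray), 0 where there is no reading), "fx", "fy", "cx", "cy" (pixels), "dist_coeffs" ([k1, k2, p1, p2, k3] as OpenCV has them; the pictures are not rectified), "R" (3x3) and "t" (3): a world point X has camera coordinates R X + t. Camera axes: x right, y down, z forward; pixel columns grow to the right and rows downward; lengths in mm; the calibration is good to about 2 mm. A picture is of the moment at which its call begins.
- robot.close_job(): hands the job in; it is judged then, once.
The state is a dict: "time_s": time; "qpos": joint angles; "joint_vel": joint speeds; "joint_efforts": joint torques, N m; "eef_pos": TCP position; "tcp_rot": TCP orientation; "contact_force": force on the tool from outside, world axes, zero at the start; "ft_torque": the same for the moment, N m; "width": finger opening in mm; "finger_force": force on a finger pad.
Only numpy, scipy, OpenCV 4.12 (cv2) and the standard library are available. Lean on these libraries where they do the work, as an engineer would, in place of code of your own. Each camera call takes 0.05 s, during which the arm holds its last target. There are 200 camera calls.

### The job

Load the insulation test jig. Set the small relay down gently, upright, in the open funnel-shaped infeed, one narrow end towards the tunnel, and let go of it; then take the nylon spudger as a push stick and feed the relay with it through the guarded channel until the pawl catches behind it and it stays pressed against the sprung electrode by itself. Push softly by feel (never more than 20 N; the electrode's depth was set by the last user), keep the gripper off the relay once it is in the tunnel, and finally draw the spudger out and lay it down flat on the bench, off the jig, leaving the other things where they are.

Things in the scene. Friction and masses are not known exactly. Their poses are not given: they have to be found in the camera images.
- test_jig: Insulation test jig, fixed flat on the bench: grey metal base 172 x 80 x 12 mm, channel along it. Its +x axis is the feed direction, z up. Origin: underside of the base below the centre of the tunnel mouth; base from x = -37 to 135 mm, y = -40 to 40. Channel floor = top of the base, z = 12 mm, brass strip along it. Black test head on top at the far end (x over 76, up to z = 54 mm).
- infeed (a point): Where to set the relay down: on the channel floor in the middle of the open infeed, 20 mm before the tunnel mouth (jig x = -20 mm, axes as the jig's). The infeed runs from jig x = -34 to 0 between two white blades 9 mm high (top at jig z = 21 mm), 5 mm thick, inner faces 26 mm apart at the outer end, narrowing to 14 mm at the tunnel mouth.
- tunnel_mouth (a point): Centre of the channel floor at the tunnel mouth (jig x = 0, axes as the jig's). Tunnel from here to 74 mm: 14.5 mm wide, 28 mm high, white side walls, clear guard above (its top 32 mm over the floor, 40 mm wide). A steel spring pawl stands out of the low part of the -y wall, only up to 8 mm above the floor: a stick pushed higher passes it freely.
- tunnel_end (a point): Floor at the tunnel's far end. In the channel a sprung brass electrode; depth setting differs and is not reported: free face 41 to 65 mm past the mouth. Spring 0.6 N at touch + 0.9 N/mm; 5 mm in (5 N plus under 2 N friction) the pawl snaps behind the relay (rear end then 18 to 42 mm past the mouth) and holds it. Electrode solid at 9.5 mm (9 N + friction). Push by force: stop at about 8 N.
- relay: The part: small blue box-shaped relay, 12 mm (its x) by 28 mm (its y) by 26 mm high, 14 to 28 g, standing upright on the bench. Origin at the centre of its underside. It goes through the channel upright with its y axis along the jig's x axis, either end first.
- spudger: Grey nylon spudger, straight, 125 mm long along its y, 10 mm thick, lying flat; origin midway on the underside, centre line 5 mm up. Blunt dark round end (7 mm across) at y = -62 mm: push with this one; +y end pointed, even thickness for |y| < 32 mm. Held about y = +27 mm the fingers stay clear of the infeed. Grip firmly (45 N); push with the centre line 14 mm above the channel floor.
- terminal_block: bystander: green screw terminal block, 16 x 46 mm, 16 high; origin at the centre of its underside, long axis y
- capacitor: bystander: black electrolytic capacitor lying on its side, 18 mm diameter, 28 mm long along its y; origin at the centre of its underside
- trim_tool: bystander: thin trimming tool with a blue grip, 7 mm thick, 159 mm long along its y, lying on the bench; slimmer and longer than the spudger
- fuse_box: bystander: small flat box, 34 x 62 x 20 mm high
- wick_spool: bystander: small flat spool, 39 mm diameter, 12 high
- flux_tin: bystander: round tin, 55 mm diameter, 20 high

How it is judged (in metres and radians):
On the way, in this order (a step that is already met when the one before it is completed fails the run):
1. the relay stands upright in the infeed in front of the tunnel, let go (x of relay in the frame of test_jig between -0.04 and -0.005 m and y of relay in the frame of test_jig between -0.009 and 0.009 m and z of relay in the frame of test_jig between 0.008 and 0.016 m and angle between relay's own z axis and vertical below 0.15 rad and angle between the y axis of relay and the x axis of test_jig, either way round below 0.5 rad and contact force between the fingers and relay below 0.1 N), for 0.2 s.
2. the relay is being pushed along inside the tunnel with the spudger (x of relay in the frame of test_jig above 0.015 m and contact force between spudger and relay above 0.1 N), for 0.1 s.
At the end, for the whole second after the job is handed in: The relay stands upright, caught in the channel by the pawl and pressed on the electrode with over 2.5 N though nothing pushes it (middle 27 to 62 mm past the mouth, within 3 mm of the centre line, tilt under 0.15 rad); the spudger lies still, flat on the bench, not touching the jig (contact force between relay and electrode_c0 above 2.5 N and x of relay in the frame of test_jig between 0.027 and 0.062 m and y of relay in the frame of test_jig between -0.003 and 0.003 m and z of relay in the frame of test_jig between 0.008 and 0.016 m and angle between relay's own z axis and vertical below 0.15 rad and linear speed of relay below 0.01 m/s and contact force between spudger and test_jig below 0.05 N and height (world z) of spudger between -0.005 and 0.012 m and linear speed of spudger below 0.02 m/s).
It fails at once if the relay is pushed with more than 20 N, by the spudger or onto the electrode (contact force between spudger and relay above 20 N or contact force between relay and electrode_c0 above 20 N).
It fails at once if the gripper or arm touches the relay once its middle is inside the tunnel (x of relay in the frame of test_jig between 0.003 and 0.08 m and y of relay in the frame of test_jig between -0.009 and 0.009 m and z of relay in the frame of test_jig between 0.008 and 0.025 m and contact force between any of the fingers, the arm and relay above 0.3 N).
It fails at once if the relay is dropped or thrown (linear speed of relay above 0.7 m/s and contact force between the fingers and relay below 0.05 N).
It fails at once if another thing is moved by more than 30 mm (distance of any of terminal_block, capacitor, trim_tool, fuse_box, wick_spool, flux_tin from where it was at the start of the episode above 0.03 m).
It also fails if it takes over 72 s, if anything falls off the work surface, if the arm or the gripper's body presses on something with over 40 N, if the wrist force passes 120 N, or if a joint passes its speed limit or range.

## Working session

There is one attempt and no reset: what is moved stays moved. The work goes in short steps, Python scripts to look and compute and a shell command to move; the robot and the scene stay as the last step left them, time stands still between calls to the robot, and variables do not carry over. Pictures are saved under pics/ and viewed, at most 10 in all, crops included, and the job is handed in when it is done.

```bash
mkdir -p pics; ls; python3 - <<'E'
from rig import robot
import cv2,numpy as np
for n in("top","side"):
    m=robot.get_image(n); cv2.imwrite(f"pics/{n}0.png",cv2.resize(m["color"][:,:,::-1],(800,600),interpolation=cv2.INTER_CUBIC))
    np.savez(f"{n}0.npz",**m); print(n,m["fx"],m["fy"],m["cx"],m["cy"],m["dist_coeffs"],m["R"],m["t"])
o=robot.get_obs();print(o)
E
```

```text
pics
top 412.2173725179442 412.2173725179442 252.5139341906926 188.42011271949036 [0.01095868 0.         0.         0.         0.        ] [[-0.01162952 -0.99993142  0.00138274]
 [-0.99777443  0.01151361 -0.06567811]
 [ 0.06565769 -0.00214347 -0.9978399 ]] [  96.71638716  502.63209373 1044.27669097]
side 435.96806046599454 435.96806046599454 253.7620960457442 186.80727638630293 [-0.13882513  0.          0.          0.          0.        ] [[-0.87778365 -0.47863987 -0.0199938 ]
 [-0.23103742  0.45952569 -0.85758839]
 [ 0.41966366 -0.74815775 -0.51394785]] [ 492.74326726  119.33134836 1268.15940961]
{'time_s': 0.1, 'qpos': array([-1.24256542e+00,  4.91448966e-01,  1.55937331e+00, -8.03308365e-06,
        1.09170793e+00, -1.05570398e-01]), 'joint_vel': array([ 0.00054608, -0.0005581 , -0.00306027,  0.00025352,  0.00249745,
       -0.00130352]), 'joint_efforts': array([ 3.40350431e-03, -6.13619971e+01, -2.58606488e+01,  6.94190478e-02,
        4.70173988e-02, -7.07363802e-05]), 'eef_pos': array([ 262.66931091, -566.89224025,  214.15668177]), 'tcp_rot': array([-3.06707201e+00, -6.75888434e-01,  1.74690788e-04]), 'contact_force': array([-0.58347888,  0.42786846,  0.76644838]), 'ft_torque': array([-0.01919209, -0.00749274, -0.00741515]), 'finger_force': 0.0, 'width': 95.06997235817906}
```

View pics/top0.png

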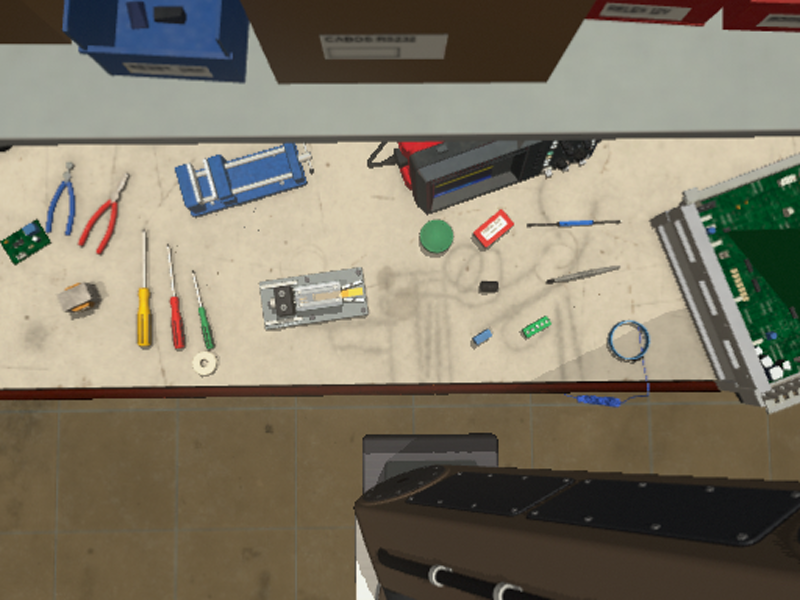

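View pics/side0.png

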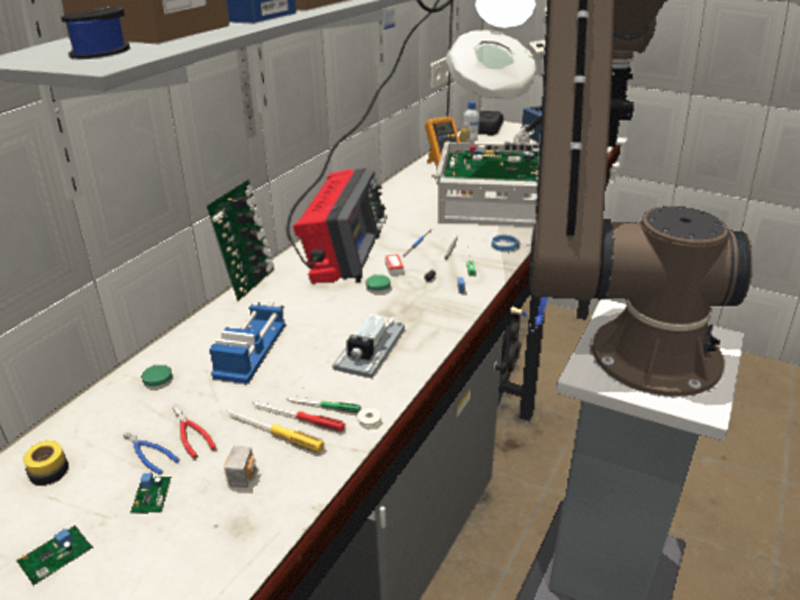

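The top view shows the jig at (313,298) with its head to the left, the relay at (482,337), the spudger at (583,274), the terminal block at (537,327), the capacitor at (488,287) and the trim tool at (575,223). The side view shows the same things: jig at (370,343), relay at (462,285), spudger at (452,247).

```bash
cat > h.py <<'E'
import numpy as np,cv2
from scipy.spatial.transform import Rotation as Ro
def load(n): return dict(np.load(n+".npz"))
def K(m): return np.array([[m["fx"],0,m["cx"]],[0,m["fy"],m["cy"]],[0,0,1]],float)
def ray(m,u,v):
    p=cv2.undistortPoints(np.array([[[u,v]]],float),K(m),m["dist_coeffs"])[0,0]
    return -m["R"].T@m["t"], m["R"].T@np.array([p[0],p[1],1])
def atz(m,u,v,z):
    c,d=ray(m,u,v); return c+d*(z-c[2])/d[2]
def depth(m,u,v):
    c,d=ray(m,u,v); return c+d*m["range_z"][int(round(v)),int(round(u))]
def tri(ma,pa,mb,pb):
    ca,da=ray(ma,*pa); cb,db=ray(mb,*pb)
    s=np.linalg.lstsq(np.c_[da,-db],cb-ca,rcond=None)[0]
    a,b=ca+da*s[0],cb+db*s[1]; return (a+b)/2,np.linalg.norm(a-b)
def proj(m,X):
    return cv2.projectPoints(np.atleast_2d(np.array(X,float)),cv2.Rodrigues(m["R"])[0],m["t"],K(m),m["dist_coeffs"])[0][:,0]
def crop(m,u0,v0,w,h,k,name):
    c=cv2.resize(m["color"][v0:v0+h,u0:u0+w,::-1],None,fx=k,fy=k,interpolation=cv2.INTER_CUBIC); cv2.imwrite("pics/"+name+".png",c)
def totool(rot,d): return Ro.from_rotvec(rot).inv().apply(d)
E
python3 - <<'E'
from h import *
t,s=load("top0"),load("side0")
a=cv2.resize(t["color"][165:215,160:240,::-1],(800,500),interpolation=cv2.INTER_CUBIC)
b=cv2.resize(t["color"][165:225,295:400,::-1],None,fx=7.6,fy=7.6,interpolation=cv2.INTER_CUBIC)
crop(t,160,165,80,50,10,"tjig"); cv2.imwrite("pics/tpart.png",b)
# side: jig and parts, side by side
A=cv2.resize(s["color"][195:245,208:264,::-1],None,fx=8,fy=8,interpolation=cv2.INTER_CUBIC)
B=cv2.resize(s["color"][145:195,265:309,::-1],None,fx=8,fy=8,interpolation=cv2.INTER_CUBIC)
cv2.imwrite("pics/sboth.png",np.hstack([A,B])); print(A.shape,B.shape)
# jig depth points, top: base surface height map
for u,v in [(200,190),(168,205),(231,180),(310,217),(372,175),(343,209),(180,190),(210,187)]: print(u,v,depth(t,u,v).round(1))
E
```

```text
(400, 448, 3) (400, 352, 3)
200 190 [499.4 222.4  44.8]
168 205 [464.1 311.9  -2.2]
231 180 [525.5 145.7  23.2]
310 217 [428.7 -54.3  25.2]
372 175 [ 535.4 -219.2   10.5]
343 209 [ 448.2 -140.4   16.9]
180 190 [499.7 271.6  49.3]
210 187 [506.7 197.4  44.7]
```

View pics/tjig.png

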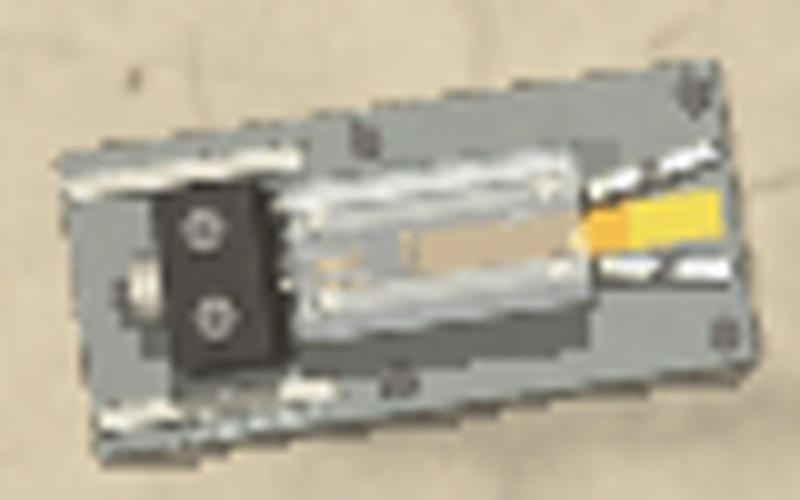

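View pics/tpart.png

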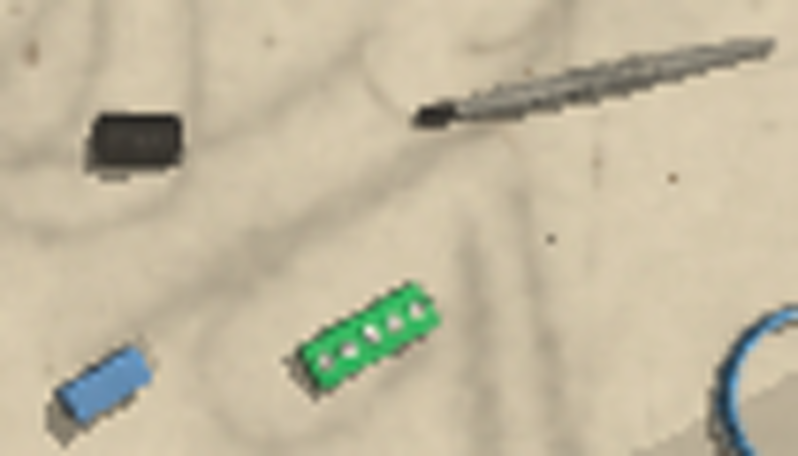

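View pics/sboth.png

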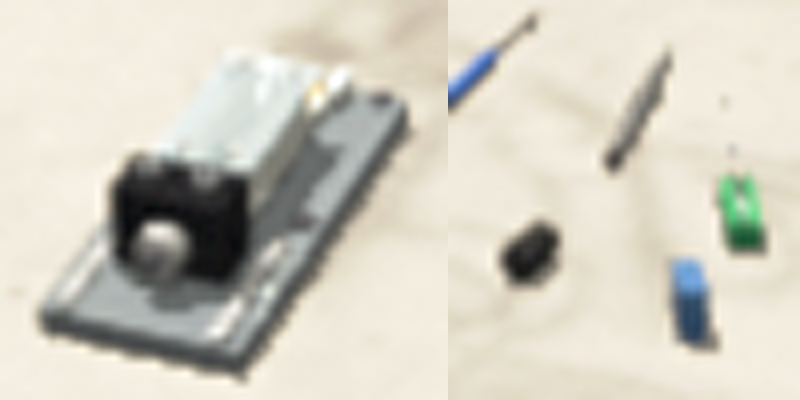

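The top crops show jig base corners at (55,158), (718,62), (755,362) and (98,458), with a yellow/brass infeed strip ending at (722,213) and the mouth near x=585. The relay's top face is at (58,393), (133,347), (153,378), (83,425). The spudger's dark blunt end is at (415,119) and its point at (775,45). In the side crop the jig corners are at (38,308), (245,352), (408,97), the relay top at (690,268), and the spudger runs from (610,162) to (668,52).

```bash
python3 - <<'E'
from h import *
t,s=load("top0"),load("side0")
J=lambda x,y:(160+(x+.5)/10-.5,165+(y+.5)/10-.5)
P=lambda x,y:(295+(x+.5)/7.6-.5,165+(y+.5)/7.6-.5)
A=lambda x,y:(208+(x+.5)/8-.5,195+(y+.5)/8-.5)
B=lambda x,y:(265+(x-448+.5)/8-.5,145+(y+.5)/8-.5)
for n,a,b in [("j++",J(55,158),A(38,308)),("j+-",J(98,458),A(245,352)),("j--",J(755,362),A(408,97)),("relaytop",P(107,386),B(690,267)),("spud-",P(415,119),B(608,165)),("spud+",P(775,45),B(668,52))]:
    print(n,*tri(t,a,s,b))
c=np.array([atz(t,*J(*p),12) for p in [(55,158),(98,458),(755,362),(718,62)]]);print(c.round(1))
print([np.linalg.norm(c[i]-c[i-1]).round(1) for i in range(4)])
# base fit: jig corner coords
jc=np.array([[135,40],[135,-40],[-37,-40],[-37,40]],float)
# head end +x toward world +y ; left of +x: check handedness
def fit(a,b):
    am,bm=a.mean(0),b.mean(0);H=(a-am).T@(b-bm);U,S,V=np.linalg.svd(H);R=V.T@np.diag([1,np.linalg.det(V.T@U.T)])@U.T
    return R,bm-R@am
w=c[[1,0,3,2],:2]  # +y of jig = -x world when jig x=+y world
R,o=fit(jc,w);yaw=np.arctan2(R[1,0],R[0,0]);print("yaw",yaw,"o",o,"res",((jc@R.T+o)-w).round(1).tolist())
for n,p in [("stripend",(-37,0)),("infeed",(-20,0)),("mouth",(0,0))]: print(n,R@p+o)
print("strip end/mouth seen",atz(t,*J(722,213),12),atz(t,*J(585,233),12))
rc=np.array([atz(t,*P(*p),26) for p in [(58,393),(133,347),(153,378),(83,425)]]);print(rc.round(1),rc.mean(0), [np.linalg.norm(rc[i]-rc[i-1]).round(1) for i in range(4)])
d=rc[1]-rc[0]+rc[2]-rc[3];print("relay long yaw",np.arctan2(d[1],d[0]))
sp=np.array([atz(t,*P(*p),6) for p in [(415,119),(775,45)]]);print(sp,np.linalg.norm(sp[0]-sp[1]));d=sp[1]-sp[0];print("spud yaw",np.arctan2(d[1],d[0]))
# masks in top for blue relay and jig-independent checks
hsv=cv2.cvtColor(t["color"],cv2.COLOR_RGB2HSV)
mk=cv2.inRange(hsv,(95,80,120),(125,255,255));mk[:205]=0;mk[:,:298]=0;mk[:,320:]=0;mk[228:]=0
ys,xs=np.nonzero(mk);print(len(xs),atz(t,xs.mean(),ys.mean(),26))
print(cv2.minAreaRect(np.c_[xs,ys].astype(np.float32)))
E
```

```text
j++ [526.06666544 315.85585288  12.28063995] 3.268491982925583
j+- [447.76826116 304.28997249  12.25841449] 4.8901773030493425
j-- [471.49845542 135.67645115  12.6589398 ] 2.564662799387833
relaytop [431.74365495 -50.73433733  30.54949478] 2.601560944657113
spud- [ 521.68033354 -161.69442678    4.87530167] 2.854760507271024
spud+ [ 546.64405531 -286.28295345    2.31471877] 1.375540379844499
[[527.5 316.7  12. ]
 [449.9 305.5  12. ]
 [472.7 136.3  12. ]
 [550.5 145.2  12. ]]
[np.float64(173.1), np.float64(78.4), np.float64(170.8), np.float64(78.4)]
yaw 1.703379890162497 o [506.64208692 177.35912054] res [[-0.8, 0.4], [0.9, -0.3], [0.7, 0.8], [-0.8, -0.9]]
stripend [511.53331932 140.68384486]
infeed [509.28599633 157.5346472 ]
mouth [506.64208692 177.35912054]
strip end/mouth seen [511.28866017 144.4691476   12.        ] [506.5156383  179.90309865  12.        ]
[[430.8 -34.4  26. ]
 [445.8 -59.8  26. ]
 [435.4 -66.2  26. ]
 [420.  -42.5  26. ]] [433.0056184  -50.72225979  26.        ] [np.float64(13.5), np.float64(29.5), np.float64(12.3), np.float64(28.3)]
relay long yaw -1.015559664918059
[[ 522.87191575 -160.80451287    6.        ]
 [ 546.87302245 -284.67555214    6.        ]] 126.17482906947949
spud yaw -1.379409038307228
55 [433.72690557 -50.51836311  26.        ]
((308.54412841796875, 215.07354736328125), (4.801960468292236, 10.804409980773926), 59.03623962402344)
```

```bash
cat >> h.py <<'E'
def plan(xy,z,yaw):
    """tool-frame move from the current pose to TCP xy,z with tool y (closing) axis at world yaw (mod pi), tool down"""
    from rig import robot
    o=robot.get_obs(); R=Ro.from_rotvec(o["tcp_rot"]); p=o["eef_pos"]
    cur=np.arctan2(*R.apply([0,1,0])[[1,0]]); d=(yaw-cur+np.pi/2)%np.pi-np.pi/2
    tgt=Ro.from_euler("z",d)*R
    m=np.array([*xy,z])-p
    print("t",round(o["time_s"],1),"pos",p.round(1),"q",o["qpos"].round(2),"w",round(o["width"],1),"F",o["contact_force"].round(1),"fz",R.apply([0,0,1]).round(3))
    print("closing yaw",round(cur,3),"dyaw",round(d,3),"(rz=-dyaw) move in tool now",R.inv().apply(m).round(1),"after turn",tgt.inv().apply(m).round(1))
E
python3 - <<'E'
from h import *
t=load("top0")
for f in np.linspace(0,1,8):
    x,y=np.array([263,-567])*(1-f)+np.array([433,-51])*f
    q=proj(t,[[x,y,50]])[0]; u,v=q.round().astype(int)
    w=t["range_z"][max(v-30,0):v+30,max(u-30,0):u+30]; print(x,y,u,v,w[w>0].min() if w.size and (w>0).any() else None)
plan((433,-50.7),100,0.555)
E
```

```text
263.0 -567.0 523 283 445.38165
287.2857142857143 -493.28571428571433 492 273 941.1723
311.57142857142856 -419.57142857142856 461 263 941.3922
335.85714285714283 -345.85714285714283 431 254 1036.8499
360.1428571428571 -272.14285714285717 400 244 1049.5281
384.4285714285714 -198.42857142857147 370 234 1051.0597
408.71428571428567 -124.71428571428575 340 225 1044.2079
433.0 -51.0 310 215 1043.97
t 0.1 pos [ 262.7 -566.9  214.2] q [-1.24  0.49  1.56 -0.    1.09 -0.11] w 95.1 F [-0.6  0.4  0.8] fz [-0.     0.001 -1.   ]
closing yaw -1.137 dyaw -1.45 (rz=-dyaw) move in tool now [ 371.5 -396.7  114.6] after turn [-349.  -416.7  114.5]
```

Careful with the scale: shifts go in shares of 500 mm and turns go in shares of 4 rad. That gives: -29 mm / 500 = -0.058, 27 mm / 500 = 0.054.

```bash
echo '[0.054,-0.058,0,0,0,0,0.054,-0.058,0,0,0,0,0.054,-0.058,0,0,0,0,0.054,-0.058,0,0,0,0,0.054,-0.058,0,0,0,0,0.054,-0.058,0,0,0,0,0.054,-0.058,0,0,0,0,0.054,-0.058,0,0,0,0,0.054,-0.058,0,0,0,0,0.054,-0.058,0,0,0,0,0.054,-0.058,0,0,0,0,0.054,-0.058,0,0,0,0]' > m.json && python3 -m crank m.json 40
echo '[0.048,-0.05,0,0,0,-0.03,0.046,-0.048,0,0,0,-0.03,0,0,0.012,0,0,-0.03,0,0,0.012,0,0,-0.03,0,0,0.012,0,0,-0.03,0,0,0.012,0,0,-0.03,0,0,0.012,0,0,-0.03,0,0,0.012,0,0,-0.03,0,0,0.012,0,0,-0.03,0,0,0.012,0,0,-0.03,0,0,0.012,0,0,-0.03,0,0,0.012,0,0,-0.03]' > m.json && python3 -m crank m.json
echo '[0,0,0.04,0,0,-0.03,0,0,0.04,0,0,-0.03,0,0,0,0,0,0,0,0,0,0,0,0]' > m.json && python3 -m crank m.json
python3 -c "
from h import *
plan((433,-50.7),12,0.555)"
```

```text
time_s: 1.1
eef_pos: [410.5, -113.3, 214.7]
tcp_rot: [3.068, 0.676, 0.0]
contact_force: [1.8, -1.3, 0.0]
width: 40.0
finger_force: 0.0
time_s: 2.1
eef_pos: [428.5, -49.8, 154.2]
tcp_rot: [-1.853, -2.537, 0.0]
contact_force: [-0.0, -0.2, -0.0]
width: 40.1
finger_force: 0.0
time_s: 2.43
eef_pos: [428.3, -49.8, 114.3]
tcp_rot: [-1.548, -2.731, 0.001]
contact_force: [-0.2, 0.2, 0.6]
width: 40.0
finger_force: 0.0
t 2.4 pos [428.3 -49.8 114.3] q [-0.27  0.38  2.13 -0.    0.64 -0.81] w 40.0 F [-0.2  0.2  0.6] fz [-0.002  0.001 -1.   ]
closing yaw 0.539 dyaw 0.016 (rz=-dyaw) move in tool now [ -3.4   3.8 102.3] after turn [ -3.4   3.7 102.3]
```

In the tool's units: 20 mm / 500 = 0.04, 15 mm / 500 = 0.03, -0.016 rad / 4 = -0.004.

```bash
echo '[-0.0068,0.0076,0.04,0,0,-0.004,0,0,0.04,0,0,0,0,0,0.04,0,0,0,0,0,0.03,0,0,0,0,0,0.02,0,0,0,0,0,0.02,0,0,0,0,0,0.014,0,0,0,0,0,0,0,0,0]' > m.json && python3 -m crank m.json
echo '[0,0,0,0,0,0,0,0,0,0,0,0,0,0,0,0,0,0,0,0,0,0,0,0,0,0,0,0,0,0,0,0,0,0,0,0]' > m.json && python3 -m crank m.json 0
python3 -c "
from h import *
plan((433,-50.7),12,0.555)"
```

```text
time_s: 3.1
eef_pos: [433.8, -50.9, 12.4]
tcp_rot: [-1.526, -2.746, 0.0]
contact_force: [0.7, 0.5, -0.2]
width: 40.3
finger_force: 0.0
time_s: 3.6
eef_pos: [433.8, -50.9, 13.0]
tcp_rot: [1.522, 2.747, 0.0]
contact_force: [0.2, 0.5, 5.8]
width: 12.5
finger_force: 30.0
t 3.6 pos [433.8 -50.9  13. ] q [-0.27  0.59  2.19 -0.    0.36 -0.83] w 12.5 F [0.2 0.5 5.8] fz [ 0.001 -0.    -1.   ]
closing yaw 0.559 dyaw -0.004 (rz=-dyaw) move in tool now [ 0.6 -0.6  1. ] after turn [ 0.6 -0.6  1. ]
```

In the tool's units: -30 mm / 500 = -0.06, -10 mm / 500 = -0.02.

```bash
echo '[0,0,-0.02,0,0,0,0,0,-0.06,0,0,0,0,0,-0.06,0,0,0,0,0,-0.06,0,0,0,0,0,0,0,0,0]' > m.json && python3 -m crank m.json
python3 -c "
from h import *
plan((509.5,156.5),60,1.703-np.pi/2)
plan((509.5,156.5),26,1.703-np.pi/2)"
```

```text
time_s: 4.02
eef_pos: [435.3, -51.2, 116.8]
tcp_rot: [1.519, 2.742, 0.002]
contact_force: [0.3, 0.2, 0.1]
width: 12.2
finger_force: 30.0
t 4.0 pos [435.3 -51.2 116.8] q [-0.27  0.38  2.11 -0.    0.64 -0.83] w 12.2 F [0.3 0.2 0.1] fz [ 0.006 -0.002 -1.   ]
closing yaw 0.559 dyaw -0.427 (rz=-dyaw) move in tool now [137.  172.8  56.9] after turn [196.4 100.7  56.3]
t 4.0 pos [435.3 -51.2 116.8] q [-0.27  0.38  2.11 -0.    0.64 -0.83] w 12.2 F [0.3 0.2 0.1] fz [ 0.006 -0.002 -1.   ]
closing yaw 0.559 dyaw -0.427 (rz=-dyaw) move in tool now [137.2 172.7  90.9] after turn [196.6 100.5  90.3]
```

In the tool's units: 21.6 mm / 500 = 0.0432, 17.1 mm / 500 = 0.0342, 0.107 rad / 4 = 0.0268.

```bash
echo '[0.0342,0.0432,0,0,0,0,0.0342,0.0432,0,0,0,0,0.0342,0.0432,0,0,0,0,0.0342,0.0432,0,0,0,0,0.0342,0.0432,0,0,0,0,0.0342,0.0432,0,0,0,0,0.0342,0.0432,0,0,0,0,0.0342,0.0432,0,0,0,0.0268,0,0,0.02,0,0,0.0268,0,0,0.04,0,0,0.0268,0,0,0.04,0,0,0.0265,0,0,0,0,0,0]' > m.json && python3 -m crank m.json
echo '[0,0,0,0,0,0,0,0,0,0,0,0]' > m.json && python3 -m crank m.json
python3 - <<'E'
from h import *
from rig import robot
plan((509.5,156.5),25,1.703-np.pi/2)
t=robot.get_image("top");s=robot.get_image("side");np.savez("top1.npz",**t);np.savez("side1.npz",**s)
A=cv2.resize(t["color"][165:215,170:240,::-1],(560,400),interpolation=cv2.INTER_CUBIC)
B=cv2.resize(s["color"][180:240,208:268,::-1],(400,400),interpolation=cv2.INTER_CUBIC)
cv2.imwrite("pics/hover.png",cv2.resize(np.hstack([A,B]),(800,333)))
E
```

```text
time_s: 5.02
eef_pos: [505.9, 156.6, 59.4]
tcp_rot: [-2.073, -2.356, 0.006]
contact_force: [-0.3, -0.7, -1.1]
width: 12.5
finger_force: 30.0
time_s: 5.18
eef_pos: [507.9, 156.7, 63.1]
tcp_rot: [2.066, 2.366, 0.0]
contact_force: [0.4, -0.4, 1.4]
width: 12.4
finger_force: 30.0
t 5.2 pos [507.9 156.7  63.1] q [ 0.18  0.57  1.93 -0.    0.64  0.04] w 12.4 F [ 0.4 -0.4  1.4] fz [ 0. -0. -1.]
closing yaw 0.135 dyaw -0.003 (rz=-dyaw) move in tool now [-0.4  1.6 38.1] after turn [-0.4  1.6 38.1]
```

View pics/hover.png

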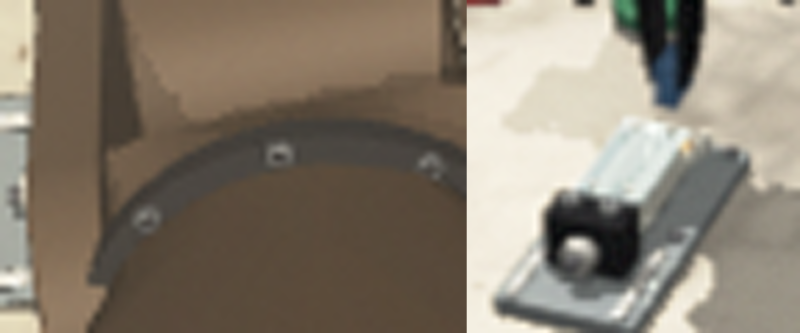

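The side view shows the relay held upright over the infeed, just in front of the guard (pixel 670,95). The top view is blocked by the arm.

In the tool's units: 10 mm / 500 = 0.02, 1.6 mm / 500 = 0.0032, 0.003 rad / 4 = 0.0008.

```bash
echo '[-0.0008,0.0032,0.02,0,0,0.0008,0,0,0.02,0,0,0,0,0,0.016,0,0,0,0,0,0.008,0,0,0,0,0,0.004,0,0,0,0,0,0,0,0,0,0,0,0,0,0,0]' > m.json && python3 -m crank m.json
python3 -c "
from h import *
plan((509.5,156.5),25,1.703-np.pi/2)"
```

```text
time_s: 5.87
eef_pos: [509.2, 156.6, 28.5]
tcp_rot: [-2.073, -2.36, 0.0]
contact_force: [0.6, -0.2, -0.2]
width: 12.6
finger_force: 30.0
t 5.9 pos [509.2 156.6  28.5] q [ 0.17  0.63  1.95 -0.    0.56  0.05] w 12.6 F [ 0.6 -0.2 -0.2] fz [-0. -0. -1.]
closing yaw 0.129 dyaw 0.003 (rz=-dyaw) move in tool now [-0.1  0.2  3.5] after turn [-0.1  0.2  3.5]
```

In the tool's units: 1 mm / 500 = 0.002.

```bash
echo '[0,0,0.002,0,0,0,0,0,0.002,0,0,0,0,0,0,0,0,0,0,0,0,0,0,0]' > m.json && python3 -m crank m.json; echo '[0,0,0.0014,0,0,0,0,0,0,0,0,0,0,0,0,0,0,0]' > m.json && python3 -m crank m.json;echo '[0,0,0.001,0,0,0,0,0,0,0,0,0,0,0,0,0,0,0]' > m.json && python3 -m crank m.json
```

```text
time_s: 6.2
eef_pos: [509.3, 156.6, 26.7]
tcp_rot: [2.074, 2.36, 0.0]
contact_force: [-0.2, -0.6, -0.2]
width: 12.3
finger_force: 30.0
time_s: 6.45
eef_pos: [509.3, 156.6, 25.9]
tcp_rot: [2.074, 2.36, 0.0]
contact_force: [-1.0, -0.4, -0.3]
width: 12.5
finger_force: 30.0
time_s: 6.7
eef_pos: [509.2, 156.6, 25.4]
tcp_rot: [2.074, 2.36, -0.0]
contact_force: [0.7, 0.4, 0.2]
width: 12.5
finger_force: 30.0
```

In the tool's units: 0.4 mm / 500 = 0.0008.

```bash
for i in 1; do echo '[0,0,0.0008,0,0,0,0,0,0,0,0,0,0,0,0,0,0,0]' > m.json && python3 -m crank m.json; done; echo '[0,0,0.0006,0,0,0,0,0,0,0,0,0,0,0,0,0,0,0]' > m.json && python3 -m crank m.json
```

```text
time_s: 6.95
eef_pos: [509.3, 156.6, 25.0]
tcp_rot: [2.074, 2.36, -0.0]
contact_force: [0.8, -0.0, 0.0]
width: 12.5
finger_force: 30.0
time_s: 7.2
eef_pos: [509.3, 156.6, 25.0]
tcp_rot: [2.073, 2.36, 0.0]
contact_force: [-0.5, 0.5, 4.4]
width: 12.5
finger_force: 30.0
```

In the tool's units: -30 mm / 500 = -0.06, -20 mm / 500 = -0.04.

```bash
echo '[0,0,0,0,0,0,0,0,0,0,0,0,0,0,0,0,0,0,0,0,0,0,0,0,0,0,0,0,0,0,0,0,0,0,0,0]' > m.json && python3 -m crank m.json 26
echo '[0,0,-0.01,0,0,0,0,0,-0.02,0,0,0,0,0,-0.04,0,0,0,0,0,-0.06,0,0,0,0,0,-0.06,0,0,0,0,0,0,0,0,0,0,0,0,0,0,0]' > m.json && python3 -m crank m.json
python3 -c "
from h import *
# spudger grip point y=+27 from the middle toward pointed end
a,b=np.array([522.5,-161.2]),np.array([546.8,-285.4]);c=(a+b)/2;u=(b-a)/np.linalg.norm(b-a);print(c,np.arctan2(u[1],u[0]),c+27*u)
plan(c+27*u,80,np.arctan2(u[1],u[0])+np.pi/2)"
```

```text
time_s: 7.7
eef_pos: [509.2, 156.6, 24.6]
tcp_rot: [2.074, 2.36, -0.0]
contact_force: [0.3, -0.1, 0.0]
width: 26.0
finger_force: 0.0
time_s: 8.28
eef_pos: [509.9, 156.7, 121.8]
tcp_rot: [2.072, 2.358, 0.005]
contact_force: [0.5, 0.6, -0.6]
width: 26.0
finger_force: 0.0
[ 534.65 -223.3 ] -1.377584842947091 [ 539.83431337 -249.79760168]
t 8.3 pos [509.9 156.7 121.8] q [ 0.17  0.48  1.89 -0.    0.77  0.05] w 26.0 F [ 0.5  0.6 -0.6] fz [ 0.004  0.001 -1.   ]
closing yaw 0.129 dyaw 0.064 (rz=-dyaw) move in tool now [-407.   -22.8   41.7] after turn [-404.7  -48.9   41.6]
```

In the tool's units: -34 mm / 500 = -0.068, -33 mm / 500 = -0.066, -0.064 rad / 4 = -0.016.

```bash
echo '[-0.068,-0.0038,0,0,0,0,-0.068,-0.0038,0,0,0,0,-0.068,-0.0038,0,0,0,0,-0.068,-0.0038,0,0,0,0,-0.068,-0.0038,0,0,0,0,-0.068,-0.0038,0,0,0,0,-0.068,-0.0038,0,0,0,0,-0.068,-0.0038,0,0,0,0,-0.068,-0.0038,0,0,0,0,-0.068,-0.0038,0,0,0,0,-0.068,-0.0038,0,0,0,0,-0.066,-0.0038,0,0,0,-0.016]' > m.json && python3 -m crank m.json 40
echo '[0,0,0.04,0,0,0,0,0,0.04,0,0,0,0,0,0,0,0,0,0,0,0,0,0,0]' > m.json && python3 -m crank m.json
python3 - <<'E'
from h import *
from rig import robot
plan((539.8,-249.8),3,0.193)
t=robot.get_image("top");s=robot.get_image("side");np.savez("top2.npz",**t);np.savez("side2.npz",**s)
A=cv2.resize(t["color"][165:215,185:245,::-1],(480,400),interpolation=cv2.INTER_CUBIC)
B=cv2.resize(s["color"][195:245,223:263,::-1],(320,400),interpolation=cv2.INTER_CUBIC)
cv2.imwrite("pics/placed.png",np.hstack([A,B]))
E
```

```text
time_s: 9.28
eef_pos: [538.3, -251.6, 118.7]
tcp_rot: [-1.997, -2.423, 0.0]
contact_force: [1.1, 0.9, 0.4]
width: 39.9
finger_force: 0.0
time_s: 9.62
eef_pos: [538.2, -249.5, 78.6]
tcp_rot: [-1.995, -2.423, 0.001]
contact_force: [0.7, 0.3, 0.4]
width: 39.6
finger_force: 0.0
t 9.6 pos [ 538.2 -249.5   78.6] q [-0.55  0.61  1.77 -0.    0.77 -0.74] w 39.6 F [0.7 0.3 0.4] fz [-0.003  0.002 -1.   ]
closing yaw 0.193 dyaw 0.0 (rz=-dyaw) move in tool now [-0.7  1.7 75.6] after turn [-0.7  1.7 75.6]
```

View pics/placed.png

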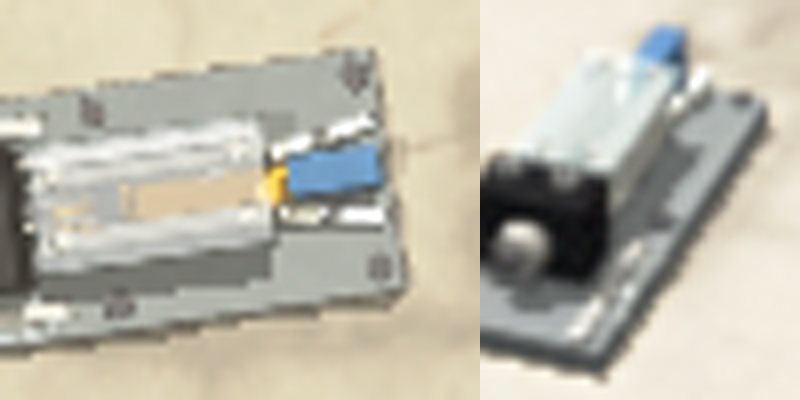

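The relay stands upright between the blades, top-face corners at about (287,157), (377,143), (382,186), (292,196), aligned with the channel. Next: its pose in the jig frame, then the spudger grip.

In the tool's units: 20 mm / 500 = 0.04, 15 mm / 500 = 0.03.

```bash
python3 - <<'E'
from h import *
t=load("top2")
Q=lambda x,y:(185+(x+.5)/8-.5,165+(y+.5)/8-.5)
c=np.array([atz(t,*Q(*p),38) for p in [(287,157),(377,143),(382,186),(292,196)]])[:,:2];print(c.round(1),c.mean(0))
o=np.array([506.64,177.36]);a=1.7034;R=np.array([[np.cos(a),-np.sin(a)],[np.sin(a),np.cos(a)]])
print(((c-o)@R).round(1),((c.mean(0)-o)@R).round(1))
# guard centreline: right edge ends of guard top z=44, left end
for p in [(260,115),(272,240),(25,150),(45,270)]: print(((atz(t,*Q(*p),44)[:2]-o)@R).round(1))
E
echo '[-0.0014,0.0034,0.04,0,0,0,0,0,0.04,0,0,0,0,0,0.03,0,0,0,0,0,0.016,0,0,0,0,0,0.014,0,0,0,0,0,0.008,0,0,0,0,0,0,0,0,0,0,0,0,0,0,0]' > m.json && python3 -m crank m.json
```

```text
[[513.9 171.7]
 [518.  143.3]
 [504.4 141.8]
 [501.6 170.2]] [509.4957072  156.76317863]
[[ -6.6  -6.5]
 [-35.3  -6.8]
 [-34.9   6.9]
 [ -6.4   5.9]] [-20.8  -0.1]
[ -0.4 -20.3]
[ 1.3 19.2]
[ 74.  -19.9]
[72.8 18.3]
time_s: 10.38
eef_pos: [541.1, -250.4, 6.3]
tcp_rot: [1.996, 2.425, 0.0]
contact_force: [-0.8, -0.8, -0.7]
width: 40.0
finger_force: 0.0
```

In the tool's units: 2 mm / 500 = 0.004.

```bash
echo '[0,0,0.004,0,0,0,0,0,0,0,0,0,0,0,0,0,0,0]' > m.json && python3 -m crank m.json
echo '[0,0,0,0,0,0,0,0,0,0,0,0,0,0,0,0,0,0,0,0,0,0,0,0,0,0,0,0,0,0,0,0,0,0,0,0]' > m.json && python3 -m crank m.json 0
echo '[0,0,-0.02,0,0,0,0,0,-0.04,0,0,0,0,0,-0.06,0,0,0,0,0,-0.06,0,0,0,0,0,0,0,0,0,0,0,0,0,0,0,0,0,0,0,0,0]' > m.json && python3 -m crank m.json
python3 -c "
from h import *
plan((520,60),100,0.132)"
```

```text
time_s: 10.63
eef_pos: [540.9, -250.4, 4.1]
tcp_rot: [1.997, 2.425, 0.0]
contact_force: [-0.1, 0.7, 0.9]
width: 39.9
finger_force: 0.0
time_s: 11.13
eef_pos: [540.8, -250.3, 3.7]
tcp_rot: [1.997, 2.425, -0.0]
contact_force: [1.0, -0.2, -0.7]
width: 8.3
finger_force: 30.0
time_s: 11.72
eef_pos: [540.6, -250.2, 93.9]
tcp_rot: [1.997, 2.425, -0.0]
contact_force: [-0.3, 0.1, -0.6]
width: 7.9
finger_force: 30.0
t 11.7 pos [ 540.6 -250.2   93.9] q [-0.54  0.59  1.75 -0.    0.8  -0.74] w 7.9 F [-0.3  0.1 -0.6] fz [ 0. -0. -1.]
closing yaw 0.193 dyaw -0.061 (rz=-dyaw) move in tool now [308.4  39.3  -6.2] after turn [310.2  20.4  -6.2]
```

In the tool's units: 24.5 mm / 500 = 0.049, 10 mm / 500 = 0.02, 0.061 rad / 4 = 0.0153.

```bash
echo '[0.049,0.009,0,0,0,0,0.049,0.009,0,0,0,0,0.049,0.009,0,0,0,0,0.049,0.009,0,0,0,0,0.049,0.009,0,0,0,0,0.049,0.009,0,0,0,0,0.049,0.009,0,0,0,0,0.049,0.009,0,0,0,0,0.049,0.009,0,0,0,0,0.049,0.009,0,0,0,0,0.049,0.009,0,0,0,0.0153,0,0,0.02,0,0,0]' > m.json && python3 -m crank m.json
echo '[0,0,0.02,0,0,0,0,0,0.02,0,0,0,0,0,0,0,0,0,0,0,0,0,0,0,0,0,0,0,0,0]' > m.json && python3 -m crank m.json
python3 - <<'E'
from h import *
from rig import robot
plan((526.3,29.7),24.7,0.1326)
t=robot.get_image("top");s=robot.get_image("side");np.savez("top3.npz",**t);np.savez("side3.npz",**s)
p=robot.get_obs()["eef_pos"]; print([ (n,proj(m,p+[-11.8,88.2,1.3])) for n,m in(("t",t),("s",s))])
q=proj(t,p+[-11.8,88.2,1.3])[0].astype(int);r=proj(s,p+[-11.8,88.2,1.3])[0].astype(int);print(q-25,r-25)
A=cv2.resize(t["color"][q[1]-25:q[1]+25,q[0]-25:q[0]+25,::-1],(400,400),interpolation=cv2.INTER_CUBIC)
B=cv2.resize(s["color"][r[1]-25:r[1]+25,r[0]-25:r[0]+25,::-1],(400,400),interpolation=cv2.INTER_CUBIC)
cv2.imwrite("pics/stick.png",np.hstack([A,B]))
E
```

```text
time_s: 12.72
eef_pos: [537.5, 26.9, 83.8]
tcp_rot: [-2.071, -2.362, -0.0]
contact_force: [0.2, -0.3, 0.4]
width: 7.9
finger_force: 30.0
time_s: 13.13
eef_pos: [537.7, 22.9, 63.5]
tcp_rot: [-2.071, -2.362, 0.001]
contact_force: [0.4, 0.6, 0.7]
width: 8.0
finger_force: 30.0
t 13.1 pos [537.7  22.9  63.5] q [-0.08  0.58  1.92 -0.    0.65 -0.21] w 8.0 F [0.4 0.6 0.7] fz [-0.001 -0.    -1.   ]
closing yaw 0.131 dyaw 0.002 (rz=-dyaw) move in tool now [  8.3 -10.4  38.8] after turn [  8.3 -10.4  38.8]
[('t', array([[244.12069843, 178.12851881]])), ('s', array([[246.24757287, 184.57374438]]))]
[219 153] [221 159]
```

View pics/stick.png

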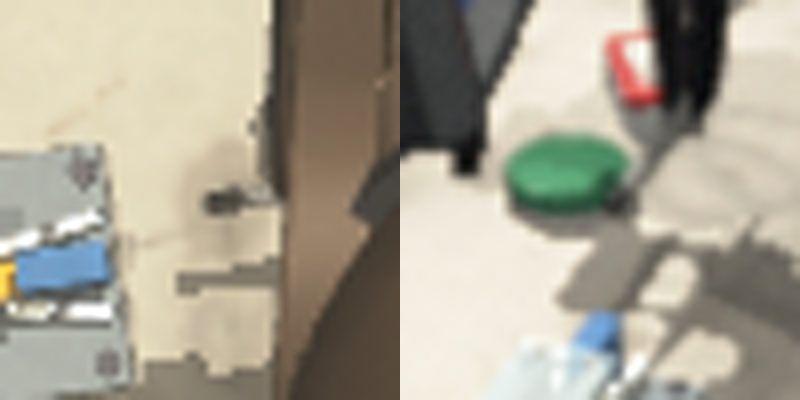

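The tip shows in the top view at (213,202), within a pixel of prediction. It's held straight, clear of the green tin. Lowering onto the channel line.

In the tool's units: 15 mm / 500 = 0.03, -10.4 mm / 500 = -0.0208, -0.002 rad / 4 = -0.0005.

```bash
echo '[0.0166,-0.0208,0.02,0,0,-0.0005,0,0,0.03,0,0,0,0,0,0.02,0,0,0,0,0,0.008,0,0,0,0,0,0,0,0,0,0,0,0,0,0,0,0,0,0,0,0,0]' > m.json && python3 -m crank m.json
python3 -c "
from h import *
plan((526.3,29.7),24.7,0.1326)
plan((506.64+139*.1322,177.36-139*.9912),24.7,0.1326)"
```

```text
time_s: 13.82
eef_pos: [526.7, 30.4, 25.2]
tcp_rot: [2.067, 2.364, 0.001]
contact_force: [-0.5, -0.5, -0.9]
width: 7.9
finger_force: 30.0
t 13.8 pos [526.7  30.4  25.2] q [-0.07  0.63  1.96 -0.    0.55 -0.2 ] w 7.9 F [-0.5 -0.5 -0.9] fz [ 0.001 -0.    -1.   ]
closing yaw 0.134 dyaw -0.001 (rz=-dyaw) move in tool now [-0.6 -0.5  0.5] after turn [-0.6 -0.5  0.5]
t 13.8 pos [526.7  30.4  25.2] q [-0.07  0.63  1.96 -0.    0.55 -0.2 ] w 7.9 F [-0.5 -0.5 -0.9] fz [ 0.001 -0.    -1.   ]
closing yaw 0.134 dyaw -0.001 (rz=-dyaw) move in tool now [ 9.3 -0.5  0.5] after turn [ 9.3 -0.5  0.5]
```

In the tool's units: 5 mm / 500 = 0.01, 4 mm / 500 = 0.008.

```bash
echo '[0.01,-0.001,0,0,0,0,0.01,0,0,0,0,0,0.008,0,0,0,0,0,0.006,0,0,0,0,0,0.006,0,0,0,0,0,0.004,0,0,0,0,0,0.004,0,0,0,0,0,0.004,0,0,0,0,0,0.004,0,0,0,0,0,0,0,0,0,0,0]' > m.json && python3 -m crank m.json
echo '[0.004,0,0,0,0,0,0.004,0,0,0,0,0,0.004,0,0,0,0,0,0.004,0,0,0,0,0,0.004,0,0,0,0,0,0.004,0,0,0,0,0,0,0,0,0,0,0]' > m.json && python3 -m crank m.json
echo '[0.004,0,0,0,0,0,0.004,0,0,0,0,0,0.004,0,0,0,0,0,0.004,0,0,0,0,0,0.004,0,0,0,0,0,0.004,0,0,0,0,0,0,0,0,0,0,0]' > m.json && python3 -m crank m.json
python3 - <<'E'
from h import *
from rig import robot
plan((526.3,29.7),24.7,0.1326)
t=robot.get_image("top");s=robot.get_image("side");np.savez("top4.npz",**t)
A=cv2.resize(t["color"][165:215,180:240,::-1],(480,400),interpolation=cv2.INTER_CUBIC)
B=cv2.resize(s["color"][195:245,223:263,::-1],(320,400),interpolation=cv2.INTER_CUBIC)
cv2.imwrite("pics/push.png",np.hstack([A,B]))
E
```

```text
time_s: 14.65
eef_pos: [522.0, 58.5, 24.7]
tcp_rot: [-2.068, -2.365, 0.0]
contact_force: [-0.6, -0.1, -0.5]
width: 8.1
finger_force: 30.0
time_s: 15.23
eef_pos: [520.4, 70.5, 24.7]
tcp_rot: [2.067, 2.365, -0.0]
contact_force: [0.9, -0.4, -0.2]
width: 8.0
finger_force: 30.0
time_s: 15.82
eef_pos: [518.8, 82.3, 24.7]
tcp_rot: [2.067, 2.365, -0.0]
contact_force: [0.1, 0.1, 0.7]
width: 8.1
finger_force: 30.0
t 15.8 pos [518.8  82.3  24.7] q [ 0.03  0.63  1.97 -0.    0.54 -0.1 ] w 8.1 F [0.1 0.1 0.7] fz [-0. -0. -1.]
closing yaw 0.134 dyaw -0.002 (rz=-dyaw) move in tool now [-53.2   0.4   0. ] after turn [-53.2   0.5   0. ]
```

View pics/push.png

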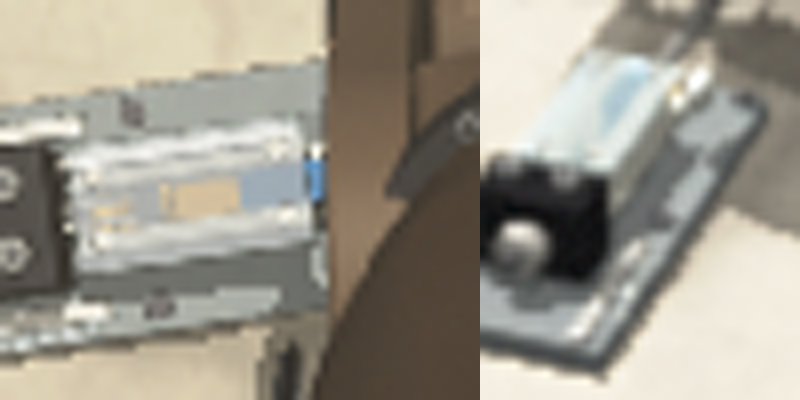

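The relay is sliding into the tunnel, its front seen through the guard at x≈241, with the electrode face at x≈165, so about 20 mm to go.

In the tool's units: 2 mm / 500 = 0.004.

```bash
echo '[0.004,0,0,0,0,0,0.004,0,0,0,0,0,0.004,0,0,0,0,0,0.004,0,0,0,0,0,0.004,0,0,0,0,0,0.004,0,0,0,0,0,0,0,0,0,0,0]' > m.json && python3 -m crank m.json
echo '[0.002,0,0,0,0,0,0.002,0,0,0,0,0,0.002,0,0,0,0,0,0.002,0,0,0,0,0,0,0,0,0,0,0,0,0,0,0,0,0]' > m.json && python3 -m crank m.json
```

```text
time_s: 16.5
eef_pos: [517.2, 94.3, 24.7]
tcp_rot: [2.067, 2.366, -0.0]
contact_force: [0.1, -0.1, 0.1]
width: 7.5
finger_force: 30.0
time_s: 17.0
eef_pos: [516.7, 97.9, 24.7]
tcp_rot: [2.068, 2.365, -0.0]
contact_force: [0.7, -0.3, 0.8]
width: 8.1
finger_force: 30.0
```

In the tool's units: 1 mm / 500 = 0.002.

```bash
echo '[0.002,0,0,0,0,0,0.002,0,0,0,0,0,0,0,0,0,0,0,0,0,0,0,0,0]' > m.json && python3 -m crank m.json
echo '[0.002,0,0,0,0,0,0.002,0,0,0,0,0,0,0,0,0,0,0,0,0,0,0,0,0]' > m.json && python3 -m crank m.json
echo '[0.002,0,0,0,0,0,0.002,0,0,0,0,0,0,0,0,0,0,0,0,0,0,0,0,0]' > m.json && python3 -m crank m.json
```

```text
time_s: 17.33
eef_pos: [516.4, 99.9, 24.7]
tcp_rot: [2.068, 2.365, -0.0]
contact_force: [-0.6, -0.0, -0.1]
width: 8.1
finger_force: 30.0
time_s: 17.67
eef_pos: [516.2, 101.9, 24.7]
tcp_rot: [2.068, 2.365, -0.0]
contact_force: [-0.4, 0.4, 0.4]
width: 8.0
finger_force: 30.0
time_s: 18.0
eef_pos: [515.9, 103.9, 24.7]
tcp_rot: [2.068, 2.365, -0.0]
contact_force: [-0.6, 0.1, 0.7]
width: 8.1
finger_force: 30.0
```

In the tool's units: 1 mm / 500 = 0.002.

```bash
echo '[0.002,0,0,0,0,0,0.002,0,0,0,0,0,0,0,0,0,0,0,0,0,0,0,0,0]' > m.json && python3 -m crank m.json|grep -E "eef|cont"
echo '[0.002,0,0,0,0,0,0.002,0,0,0,0,0,0,0,0,0,0,0,0,0,0,0,0,0]' > m.json && python3 -m crank m.json|grep -E "eef|cont"
echo '[0.002,0,0,0,0,0,0,0,0,0,0,0,0,0,0,0,0,0]' > m.json && python3 -m crank m.json|grep -E "eef|cont"
```

```text
eef_pos: [515.6, 105.8, 24.7]
contact_force: [0.1, -1.0, 0.2]
eef_pos: [515.4, 107.7, 24.7]
contact_force: [0.0, -4.1, -0.1]
eef_pos: [515.3, 108.7, 24.7]
contact_force: [0.9, -5.5, 0.1]
```

In the tool's units: 0.7 mm / 500 = 0.0014.

```bash
echo '[0.0014,0,0,0,0,0,0,0,0,0,0,0,0,0,0,0,0,0]' > m.json && python3 -m crank m.json|grep -E "eef|cont"
echo '[0.0014,0,0,0,0,0,0,0,0,0,0,0,0,0,0,0,0,0]' > m.json && python3 -m crank m.json|grep -E "eef|cont"
```

```text
eef_pos: [515.2, 109.3, 24.7]
contact_force: [-0.2, -5.4, -0.5]
eef_pos: [515.1, 110.0, 24.7]
contact_force: [0.6, -6.5, -0.5]
```

In the tool's units: 0.7 mm / 500 = 0.0014.

```bash
echo '[0.0014,0,0,0,0,0,0,0,0,0,0,0,0,0,0,0,0,0]' > m.json && python3 -m crank m.json|grep -E "eef|cont"
echo '[0.0014,0,0,0,0,0,0,0,0,0,0,0,0,0,0,0,0,0]' > m.json && python3 -m crank m.json|grep -E "eef|cont"
```

```text
eef_pos: [515.1, 110.6, 24.7]
contact_force: [1.2, -6.7, 0.8]
eef_pos: [515.0, 111.3, 24.7]
contact_force: [0.7, -6.9, -0.3]
```

In the tool's units: 0.7 mm / 500 = 0.0014.

```bash
echo '[0.0014,0,0,0,0,0,0,0,0,0,0,0,0,0,0,0,0,0]' > m.json && python3 -m crank m.json|grep -E "eef|cont"
echo '[0.001,0,0,0,0,0,0,0,0,0,0,0,0,0,0,0,0,0]' > m.json && python3 -m crank m.json|grep -E "eef|cont"
```

```text
eef_pos: [514.9, 111.9, 24.7]
contact_force: [1.4, -7.7, -0.3]
eef_pos: [514.8, 112.3, 24.7]
contact_force: [0.8, -8.5, -0.1]
```

Careful with the scale: shifts go in shares of 500 mm and turns go in shares of 4 rad. That gives: -1 mm / 500 = -0.002.

```bash
echo '[-0.002,0,0,0,0,0,0,0,0,0,0,0,0,0,0,0,0,0]' > m.json && python3 -m crank m.json|grep -E "eef|cont"
echo '[-0.002,0,0,0,0,0,0,0,0,0,0,0,0,0,0,0,0,0]' > m.json && python3 -m crank m.json|grep -E "eef|cont"
echo '[-0.002,0,0,0,0,0,0,0,0,0,0,0,0,0,0,0,0,0]' > m.json && python3 -m crank m.json|grep -E "eef|cont"
```

```text
eef_pos: [514.9, 111.5, 24.7]
contact_force: [1.3, -6.7, -0.3]
eef_pos: [514.9, 110.9, 24.7]
contact_force: [0.3, -1.1, -0.0]
eef_pos: [515.0, 109.8, 24.7]
contact_force: [0.5, 0.9, -0.5]
```

The force drops to zero within 1.5 mm of backing off, so the pawl holds. Withdrawing.

In the tool's units: -12 mm / 500 = -0.024, -10 mm / 500 = -0.02.

```bash
echo '[-0.01,0,0,0,0,0,-0.02,0,0,0,0,0,-0.024,0,0,0,0,0,-0.024,0,0,0,0,0,-0.024,0,0,0,0,0,-0.024,0,0,0,0,0,-0.024,0,0,0,0,0,-0.024,0,0,0,0,0,-0.024,0,0,0,0,0,-0.024,0,0,0,0,0,0,0,0,0,0,0]' > m.json && python3 -m crank m.json
echo '[0,0,-0.04,0,0,0,0,0,-0.05,0,0,0,0,0,-0.05,0,0,0,0,0,0,0,0,0,0,0,0,0,0,0]' > m.json && python3 -m crank m.json
python3 -c "
from h import *
plan((540.8,-250.3),4,0.193)"
```

```text
time_s: 22.08
eef_pos: [530.4, -2.4, 24.7]
tcp_rot: [2.069, 2.363, 0.0]
contact_force: [0.7, 0.0, 0.4]
width: 8.3
finger_force: 30.0
time_s: 22.5
eef_pos: [530.4, -0.1, 95.7]
tcp_rot: [2.066, 2.364, 0.002]
contact_force: [-0.3, 0.3, -0.1]
width: 8.2
finger_force: 30.0
t 22.5 pos [ 5.304e+02 -1.000e-01  9.570e+01] q [-0.12  0.52  1.91 -0.    0.71 -0.26] w 8.2 F [-0.3  0.3 -0.1] fz [ 0.002 -0.    -1.   ]
closing yaw 0.134 dyaw 0.059 (rz=-dyaw) move in tool now [-249.3  -23.4   91.9] after turn [-247.5  -38.    91.8]
```

In the tool's units: -25 mm / 500 = -0.05, 10 mm / 500 = 0.02, -0.059 rad / 4 = -0.0148.

```bash
echo '[-0.05,-0.0046,0,0,0,0,-0.05,-0.0046,0,0,0,0,-0.05,-0.0046,0,0,0,0,-0.05,-0.0046,0,0,0,0,-0.05,-0.0046,0,0,0,0,-0.05,-0.0046,0,0,0,0,-0.05,-0.0046,0,0,0,0,-0.05,-0.0046,0,0,0,0,-0.05,-0.0048,0,0,0,0,-0.05,-0.0048,0,0,0,-0.0148,0,0,0.02,0,0,0,0,0,0,0,0,0]' > m.json && python3 -m crank m.json
echo '[0,0,0.04,0,0,0,0,0,0.04,0,0,0,0,0,0.03,0,0,0,0,0,0.016,0,0,0,0,0,0.008,0,0,0,0,0,0,0,0,0,0,0,0,0,0,0]' > m.json && python3 -m crank m.json
python3 - <<'E'
from h import *
from rig import robot
plan((540.8,-250.3),4,0.193)
t=robot.get_image("top");s=robot.get_image("side");np.savez("top5.npz",**t)
A=cv2.resize(t["color"][165:215,180:240,::-1],(480,400),interpolation=cv2.INTER_CUBIC)
B=cv2.resize(s["color"][140:190,265:305,::-1],(320,400),interpolation=cv2.INTER_CUBIC)
cv2.imwrite("pics/end.png",np.hstack([A,B]))
E
```

```text
time_s: 23.5
eef_pos: [539.2, -251.3, 82.1]
tcp_rot: [-1.998, -2.42, 0.001]
contact_force: [-1.3, 0.6, -0.5]
width: 8.2
finger_force: 30.0
time_s: 24.08
eef_pos: [540.6, -250.8, 18.1]
tcp_rot: [1.997, 2.425, -0.0]
contact_force: [0.1, 0.4, 0.9]
width: 7.8
finger_force: 30.0
t 24.1 pos [ 540.6 -250.8   18.1] q [-0.55  0.7   1.79 -0.    0.64 -0.74] w 7.8 F [0.1 0.4 0.9] fz [ 0. -0. -1.]
closing yaw 0.193 dyaw -0.0 (rz=-dyaw) move in tool now [ 0.4  0.3 14.1] after turn [ 0.4  0.3 14.1]
```

View pics/end.png

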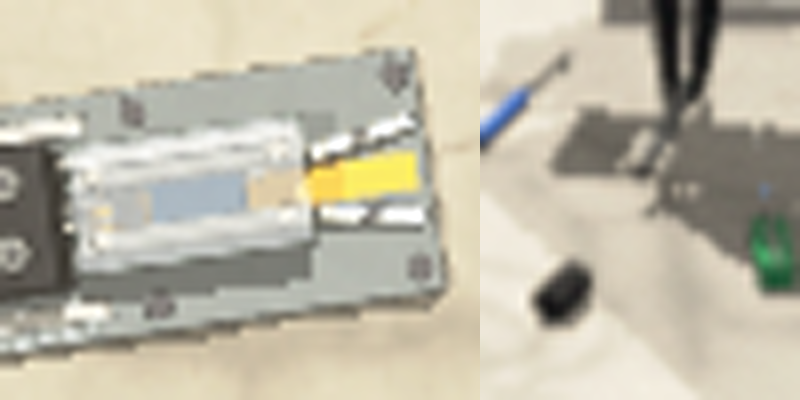

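The relay sits inside the tunnel (x 150–248), pressed on the electrode and not sprung back. The spudger hovers over its old spot. Setting it down.

```bash
echo '[0,0,0.014,0,0,0,0,0,0.008,0,0,0,0,0,0.003,0,0,0,0,0,0.0016,0,0,0,0,0,0,0,0,0,0,0,0,0,0,0]' > m.json && python3 -m crank m.json
echo '[0,0,0.001,0,0,0,0,0,0,0,0,0,0,0,0,0,0,0]' > m.json && python3 -m crank m.json
```

```text
time_s: 24.68
eef_pos: [540.4, -251.2, 4.4]
tcp_rot: [1.997, 2.425, -0.0]
contact_force: [0.1, -0.5, -0.3]
width: 7.8
finger_force: 30.0
time_s: 24.93
eef_pos: [540.4, -251.2, 4.0]
tcp_rot: [1.997, 2.425, -0.0]
contact_force: [-0.5, -0.4, -0.4]
width: 8.2
finger_force: 30.0
```

In the tool's units: 0.4 mm / 500 = 0.0008.

```bash
echo '[0,0,0.0008,0,0,0,0,0,0,0,0,0,0,0,0,0,0,0]' > m.json && python3 -m crank m.json
echo '[0,0,0,0,0,0,0,0,0,0,0,0,0,0,0,0,0,0,0,0,0,0,0,0,0,0,0,0,0,0,0,0,0,0,0,0]' > m.json && python3 -m crank m.json 30
echo '[0,0,-0.01,0,0,0,0,0,-0.03,0,0,0,0,0,-0.05,0,0,0,0,0,-0.05,0,0,0,0,0,-0.05,0,0,0,0,0,0,0,0,0,0,0,0,0,0,0]' > m.json && python3 -m crank m.json
python3 - <<'E'
from h import *
from rig import robot
s=robot.get_image("side");t=robot.get_image("top")
print((np.abs(t["color"][:,180:240].astype(int)-load("top5")["color"][:,180:240]).max()))
d=load("side0")["color"][140:200,265:310].astype(int)-s["color"][140:200,265:310];print(d.shape)
q=proj(s,[[522,-161,5],[547,-285,5],[534.6,-223.3,5],[590,-200,0]]).round(1);print(q)
for u,v in q: 
    a=s["color"][int(round(v)),int(round(u))]; print(a,load("side0")["color"][int(round(v)),int(round(u))],depth(s,u,v).round(1))
E
```

```text
time_s: 25.18
eef_pos: [540.4, -251.2, 3.7]
tcp_rot: [1.997, 2.425, -0.0]
contact_force: [-0.7, 0.3, 2.4]
width: 7.7
finger_force: 30.0
time_s: 25.68
eef_pos: [540.3, -251.1, 3.5]
tcp_rot: [1.997, 2.425, -0.0]
contact_force: [-0.3, 0.2, -0.6]
width: 29.5
finger_force: 0.0
time_s: 26.27
eef_pos: [540.8, -251.4, 100.1]
tcp_rot: [1.995, 2.423, 0.001]
contact_force: [0.2, 1.5, -0.0]
width: 30.1
finger_force: 0.0
89
(60, 45, 3)
[[284.  165.2]
 [291.7 150.6]
 [288.  157.6]
 [272.2 158.3]]
[141 135 123] [179 170 154] [ 525.6 -168.6    0.6]
[173 166 153] [199 192 176] [ 544.1 -278.6    8.3]
[81 80 76] [157 152 144] [ 527.7 -208.    13.7]
[239 233 220] [239 232 219] [ 5.898e+02 -1.994e+02  5.000e-01]
```

```bash
echo '[0,0,0,0,0,0,0,0,0,0,0,0,0,0,0,0,0,0]' > m.json && python3 -m crank m.json; python3 -c "
from rig import robot
print(robot.close_job())"
```

```text
time_s: 26.62
eef_pos: [540.1, -251.0, 97.7]
tcp_rot: [-1.996, -2.424, 0.0]
contact_force: [0.5, -0.2, 0.5]
width: 30.2
finger_force: 0.0
the job is handed in; nothing more can be done
None
```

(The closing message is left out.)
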